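# Index the fittings carousel to the green order tub

## Robot

A 6-joint arm with a two-finger parallel gripper is mounted at the origin on the work surface. World frame = base frame: x ahead of the robot, y to its left, z up, the work surface at z = 0. Lengths are in m, angles in rad, forces in N, time in s.
With the tool pointing down it reaches from about 0.35 to 0.925 m from the base axis. Payload 6.4 kg.
Tool frame: the origin (TCP) lies on the centre line of the jaws, within the pads' length; the fingertips stand 8 mm ahead of it and the grasp point (between the pads) lies 11 mm behind it (bot.tip_reach is the distance from the TCP to the fingertips, in m); z points along the fingers, y is the line along which they close (so a half turn about z gives the same grasp; the last joint's range is limited). The gripper opens to 85 mm and grips with 20 to 120 N. Pads are 22 mm wide; open, the fingers measure 114 mm over their backs; the gripper's body (76 mm by 85 mm) begins 54 mm behind the grasp point. The pads swing forward as they close: fully open they stand 13 mm farther back than shut.
Start: joints at [1.065, 0.245, 1.558, -0, 1.339, -0.174], TCP at [0.212, 0.615, 0.239] pointing down, gripper open.
Joint ranges: [-3.13, 3.13], [-1.02, 2.26], [0.13, 2.54], [-0.95, 4.09], [0.21, 2.88], [-2.74, 2.74]. Speed limits (rad/s): [2.57, 2.57, 3.14, 3.14, 3.14, 3.14].

## Interface

Orientations are given as a 3x3 rotation matrix whose columns are the frame's x, y, z axes.
In Python, from rig import status, camera, camera_model, ticket, bot gives the robot as it stands.
- The arm moves only by the tool servo_tool, never from a script. Its argument "moves" is a list of rows, each a list of 3 entries, a list of its own where there are three numbers: the shift along the tool's x, y, z in units of 25 mm (1.0 is 25 mm), then the turn, a rotation vector about the tool's x, y, z in units of 6 degrees (1.0 is 6 degrees), then the closure, from -1 (fully open) to 1 (shut). In form: [[[tx, ty, tz], [wx, wy, wz], hand], ...]. A call has 1 to 10 rows; each row shifts and turns the commanded pose from where the row before left it, along the tool's axes as they then stand; what a row does not reach is not made up. A row lasts 1/10 s, in which the tool goes at most 50 mm and 8.59 degrees, less where a joint would pass 70% of its speed; a pose out of reach is approached as far as the arm can. A call is refused whole if a number of a shift passes 1 or a number of a turn 1, either way. A call with a gripper value outside its range is refused whole. The fingers move at their own pace and stop on an object; "grip_force" is the grip in N (left out, the last holds). Time passes only in rows, so rows that do not move let the fingers close. It gives the time, the measured TCP pose, the force, the opening and the grip force at its end, in the units of the state.
- status.get_state(): the state, without advancing time (a new reading comes with each control period).
- camera(name): name is "scene" or "top" or "wrist"; returns the picture (400x640x3 uint8, blue, green, red); there is no depth.
- camera_model(name): a dict with "K" (3x3 intrinsics, pixels), "k1" (the pictures are not rectified: a ray, as slopes to the right and down, at radius r is drawn at 1 + k1 r^2 times it, then the intrinsics apply), "world_to_cam" (4x4, takes a point from world to camera coordinates). Camera axes: x right, y down, z forward; pixel columns grow to the right and rows downward; lengths in m; the calibration is good to about 2 mm. A picture is of the moment at which its call begins: read the wrist's pose just before it. camera_model takes no time and is no camera call; for the wrist camera it gives the pose at the moment of the call.
- ticket.close_job(): hands the job in; it is judged then, once.
The state is a dict: "clock": time; "joints": joint angles; "joint_vel": joint speeds; "joint_torque": joint torques, N m; "eef_pos": TCP position; "tcp_rot": TCP orientation; "contact_force": force on the tool from outside, world axes, zero at the start; "moment": the same for the moment, N m; "finger_gap": opening from 0.0 (shut) to 1.0 (fully open); "grip_force": force on a finger pad.
Only numpy, scipy, OpenCV 4.12 (cv2) and the standard library are available. Lean on these libraries where they do the work, as an engineer would, in place of code of your own. Each camera call takes 0.05 s, during which the arm holds its last target. There are 200 camera calls.

## Task

The green tub is the next order. Draw the carousel's spring pin up by its yellow knob, turn the carousel until the bin of copper elbows right behind the knob faces the green tub, and let the pin drop fully home into the ring notch there. Let go of the knob, and leave the green tub standing where it is.

Things in the scene. Friction and masses are not known exactly. Their poses are not given: they have to be found in the camera images.
- knob (a point): Centre of the yellow upright knob (30 mm diameter, 42 mm tall) of the index pin; 125 mm above the bench with the pin home. It rises with the pin, swings with the carousel on a 135 mm radius and spins freely on its own axis, so the gripper need not turn. Below it a 22 mm sleeve (top at 100 mm) on a lug. The copper elbow bin stands behind it, 101 to 37 mm from the axis, fittings up to 105 mm high.
- plunger (a joint): Lift of the index pin (m): 0 = home in a notch, upper stop 0.035. Spring pushes it down, 5 N at 0, 9 N at 0.025. Above 0.019 its foot clears the fixed steel ring (rests there at 0.019 between notches). The ring has 8 notches 45 degrees apart; the pin starts home in one. A notch's flared mouth centres a pin dropped within 10 mm of its middle. Pin home: carousel locked.
- hub (a point): Top centre of the dark hub cap on the carousel's upright axis, 87 mm above the bench. The carousel (grey disc 224 mm in diameter with four bins, on a blue and steel base 330 mm across) turns about it with light friction (about 1 N at the knob), up to 177 degrees either way from the start.
- tub_green: Green round open tub, 64 mm rim diameter, 55 mm tall, origin at the centre of its underside. Stands on the bench 215 mm from the carousel's axis, outside a notch (within 8 mm of straight in front of it), one or two notches left or right of where the pin starts. Yellow, red and white tubs of the same shape stand at the other three of these four notches.
Mind the look-alikes: they are no part of the job. Several things have the shape of the tub_green; the one meant has the colours described above.

How it is judged:
By the outcome, as a careful person would: the job done as asked, in the order asked, and still so for the second after the job is handed in, with the robot touching nothing.
It also fails if it takes over 32 s, if anything falls off the work surface, if the arm or the gripper's body presses on something with over 40 N, if the wrist force passes 120 N, or if a joint passes its speed limit or range.

## Working session

There is one attempt and no reset: what is moved stays moved. The work goes in short steps, Python scripts to look and compute and a tool call to move; the robot and the scene stay as the last step left them, time stands still between calls to the robot, and variables do not carry over. Pictures are saved under pics/ and viewed, at most 10 in all, crops included, and the job is handed in when it is done.

Besides the shell and the picture viewer there is one more tool, called after "Call:" as name([rows], argument=value, ...), one row to a line, values as JSON. servo_tool: Moves the arm, as the interface text tells. Its arguments: {"type":"object","properties":{"moves":{"type":"array","items":{"type":"array"}},"grip_force":{"type":"number"}},"required":["moves"]}

```bash
mkdir -p pics
cat > h.py <<'E'
import numpy as np, cv2
from rig import status,camera,camera_model,ticket,bot
def ray(name,u,v,z,m=None):
    m=m or camera_model(name);K=np.array(m["K"]);k=m["k1"];T=np.array(m["world_to_cam"])
    p=cv2.undistortPoints(np.array([[[u,v]]],float),K,np.array([k,0,0,0.]))[0,0]
    R=T[:3,:3];c=-R.T@T[:3,3];d=R.T@np.array([p[0],p[1],1]);return c+d*(z-c[2])/d[2]
def proj(name,P,m=None):
    m=m or camera_model(name);T=np.array(m["world_to_cam"])
    return cv2.projectPoints(np.array(P,float).reshape(-1,3),cv2.Rodrigues(T[:3,:3])[0],T[:3,3],np.array(m["K"]),np.array([m["k1"],0,0,0.]))[0].reshape(-1,2)
E
python3 - <<'E'
from h import *
a=camera("top");b=camera("scene")
cv2.imwrite("pics/top.png",a);cv2.imwrite("pics/scene.png",b)
s=status.get_state();print(s["clock"],s["eef_pos"],s["tcp_rot"],s["finger_gap"],bot.tip_reach)
E
```

```text
0.1 [0.21149933 0.61410614 0.23825966] [[-9.45450318e-01  3.25765089e-01 -8.96413826e-04]
 [ 3.25766157e-01  9.45449033e-01 -1.59296720e-03]
 [ 3.28580482e-04 -1.79809263e-03 -9.99998329e-01]] 0.9980126285105341 0.008
```

View pics/top.png

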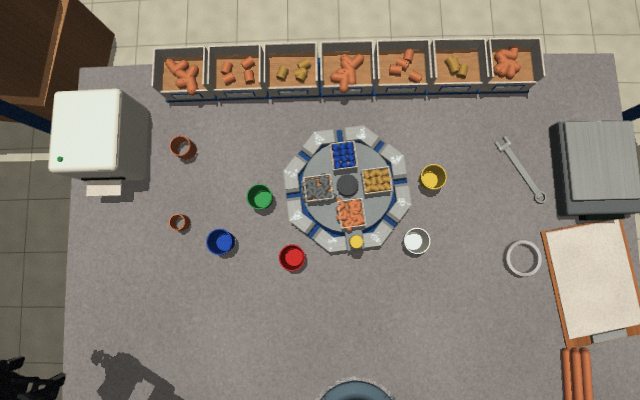

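View pics/scene.png

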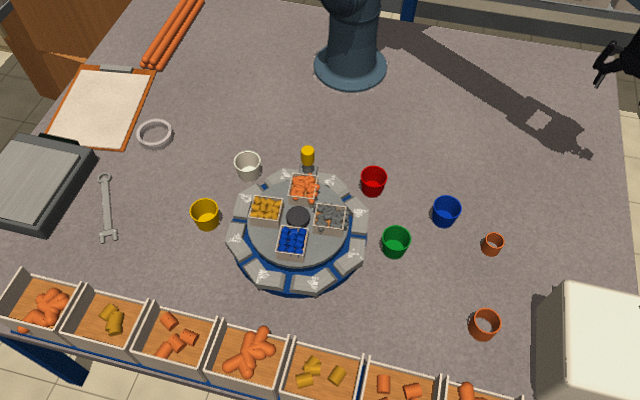

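Top view: the knob is at (356,242) and the hub at (347,185), with the copper elbow bin at (350,214) between them. The tub candidates are green (260,197), red (292,258), white (417,241), yellow (432,177) and blue (220,242). Green at (260,197) matches by colour and stands two notches from the pin. I'll confirm it in a crop and measure.

Run:
```python
from h import *
a=cv2.imread("pics/top.png");b=cv2.imread("pics/scene.png")
c=cv2.resize(a[115:280,190:450],None,fx=3,fy=3,interpolation=cv2.INTER_CUBIC);cv2.imwrite("pics/crop.png",c)
def blob(im,lo,hi,box):
    x0,y0,x1,y1=box;m=cv2.inRange(cv2.cvtColor(im[y0:y1,x0:x1],cv2.COLOR_BGR2HSV),lo,hi)
    n,l,s,ce=cv2.connectedComponentsWithStats(m);i=1+s[1:,4].argmax();return ce[i]+[x0,y0],s[i]
for n,im,kb,hb,gb in(("top",a,(345,230,370,255),(330,170,362,200),(240,180,280,215)),("scene",b,(298,140,318,168),(280,200,315,232),(380,220,415,260))):
    k,ks=blob(im,(20,120,90),(35,255,255),kb);h,hs=blob(im,(0,0,0),(180,110,75),hb);g,gs=blob(im,(50,80,30),(85,255,255),gb)
    print(n,k,ks,h,hs,g,gs)
    K=ray(n,*k,.125 if n=="scene" else .144);H=ray(n,*h,.087);G=ray(n,*g,.03 if n=="scene" else .04)
    print(K,H,G,np.linalg.norm((K-H)[:2]),np.linalg.norm((G-H)[:2]))
    print([np.degrees(np.arctan2(*(p-H)[1::-1])) for p in(K,G)])
```

```text
top [355.96551724 241.30344828] [  5   5  13  14 145] [348.47887324 192.81690141] [ 7 14 21 14 71] [259.1752381 196.4552381] [  7   4  26  26 525]
[ 0.44809565 -0.00678303  0.144     ] [0.56243428 0.00419661 0.087     ] [0.56509964 0.22558222 0.04      ] 0.11486459644313031 0.2214016596425063
[np.float64(-174.51485605309014), np.float64(89.31022537921407)]
scene [307.13692946 155.02074689] [  3   5  13  21 241] [298.00292398 216.27192982] [  6   6  24  21 342] [395.21794872 241.05      ] [  2   5  29  34 780]
[ 0.44696959 -0.00793302  0.125     ] [0.58514087 0.00863675 0.087     ] [0.55926066 0.22382606 0.03      ] 0.13916127869721107 0.21673999585333933
[np.float64(-173.16163481901702), np.float64(96.85786432874112)]
```

View pics/crop.png

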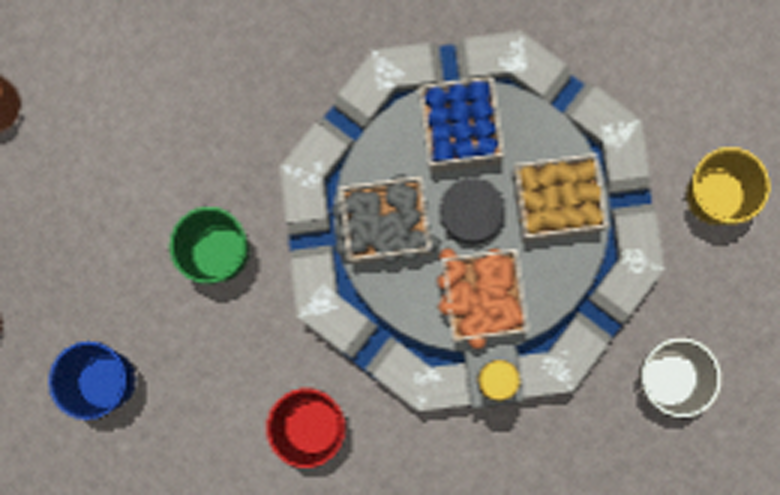

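The crop confirms green at (210,245), two notches clockwise from the pin (186.8° to 96.9° about the hub, i.e. 90°), with the copper elbow bin right behind the knob. I'm moving above the knob.

Call:
servo_tool([
  [[-0.85, -1, 0], [0, 0, 0], -1],
  [[-0.85, -1, 0], [0, 0, 0], -1],
  [[-0.85, -1, 0], [0, 0, 0], -1],
  [[-0.85, -1, 0], [0, 0, 0], -1],
  [[-0.85, -1, 0], [0, 0, 0], -1],
  [[-0.85, -1, 0], [0, 0, 0], -1],
  [[-0.85, -1, 0], [0, 0, 0], -1],
  [[-0.85, -1, 0], [0, 0, 0], -1],
  [[-0.85, -1, 0], [0, 0, 0], -1],
  [[-0.85, -1, 0], [0, 0, 0], -1],
])

```text
clock: 1.1
eef_pos: [0.3312, 0.3076, 0.2389]
tcp_rot: [[-0.946, 0.325, -0.0], [0.325, 0.946, -0.0], [0.0, -0.0, -1.0]]
contact_force: [0.5, -0.4, 0.5]
finger_gap: 0.998
grip_force: 0.0
```

Call:
servo_tool([
  [[-0.85, -1, 0], [0, 0, 0], -1],
  [[-0.85, -1, 0], [0, 0, 0], -1],
  [[-0.85, -1, 0], [0, 0, 0], -1],
  [[-0.85, -1, 0], [0, 0, 0], -1],
  [[-0.85, -1, 0], [0, 0, 0], -1],
  [[-0.85, -1, 0], [0, 0, 0], -1],
  [[-0.85, -1, 0], [0, 0, 0], -1],
  [[-0.85, -1, 0], [0, 0, 0], -1],
  [[-0.85, -1, 0], [0, 0, 0], -1],
  [[-0.85, -1, 0], [0, 0, 0], -1],
])

```text
clock: 2.1
eef_pos: [0.4507, 0.0021, 0.239]
tcp_rot: [[-0.945, 0.326, -0.0], [0.326, 0.945, 0.0], [0.0, 0.0, -1.0]]
contact_force: [0.9, 0.6, 0.3]
finger_gap: 1.003
grip_force: 0.0
```

Call:
servo_tool([
  [[0, -0.4, 0], [0, 0, -0.86], -1],
  [[0, 0, 0], [0, 0, -0.86], -1],
  [[0, 0, 0], [0, 0, -0.86], -1],
  [[0, 0, 0], [0, 0, -0.86], -1],
  [[0, 0, 0], [0, 0, -0.86], -1],
  [[0, 0, 0], [0, 0, 0], -1],
  [[0, 0, 0], [0, 0, 0], -1],
])

```text
clock: 2.8
eef_pos: [0.4472, -0.006, 0.239]
tcp_rot: [[-0.993, -0.116, -0.001], [-0.116, 0.993, 0.0], [0.0, 0.0, -1.0]]
contact_force: [-0.3, 0.5, -1.1]
finger_gap: 0.999
grip_force: 0.0
```

Run:
```python
from h import *
s=status.get_state();m=camera_model("wrist");a=camera("wrist");cv2.imwrite("pics/w1.png",a)
import json;json.dump({k:np.array(v).tolist() for k,v in m.items()},open("w1.json","w"))
print(s["clock"],s["eef_pos"],s["tcp_rot"],s["joints"])
print(proj("wrist",[[.448,-.0075,.146],[.585,.0086,.087]],m))
```

```text
2.8 [ 0.44722658 -0.00600042  0.23903707] [[-9.93200896e-01 -1.16411875e-01 -5.05310206e-04]
 [-1.16411952e-01  9.93201008e-01  1.26166550e-04]
 [ 4.87187322e-04  1.84132878e-04 -9.99999864e-01]] [-2.67898663e-01 -2.54232403e-01  2.05584345e+00 -1.24202706e-05
  1.34050229e+00 -1.95536862e+00]
[[315.26434632 212.91365256]
 [315.49945279 310.0981506 ]]
```

View pics/w1.png

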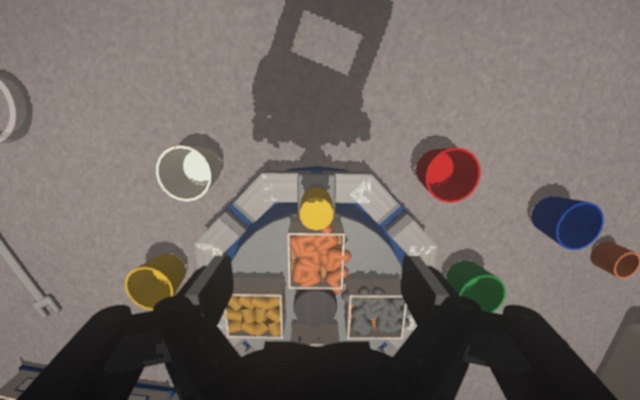

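The wrist picture shows the knob top at about (316,212) and the hub cap at about (316,305), partly hidden. Both agree with the projections (315,213) and (315,310). Next I'll refine the knob and hub positions.

Run:
```python
from h import *
import json
m=json.load(open("w1.json"));a=cv2.imread("pics/w1.png")
hs=cv2.cvtColor(a,cv2.COLOR_BGR2HSV)
k=cv2.inRange(hs[180:235,290:345],(18,120,60),(36,255,255));ys,xs=np.nonzero(k);print("knob",xs.min()+290,xs.max()+290,ys.min()+180,ys.max()+180)
def circ(c,r): return [[c[0]+r*np.cos(t),c[1]+r*np.sin(t),c[2]] for t in np.linspace(0,6.28,60)]
for c in((.448,-.0075,.146),(.448,-.0075,.104)):
    q=proj("wrist",circ(c,.015),m);print(q.min(0),q.max(0))
H=ray("top",347.3,185.3,.087);print("hub top cam",H, "scene",ray("scene",298,216.3,.087))
```

```text
knob 299 333 188 230
[297.23269023 195.41332019] [333.29852176 229.81289343]
[299.97577752 184.79266428] [330.8465846  214.62876626]
hub top cam [0.5804688  0.00644683 0.087     ] scene [0.58521067 0.00864987 0.087     ]
```

Call:
servo_tool([
  [[-0.03, -0.04, 0.8], [0, 0, 0], -1],
  [[0, 0, 0.8], [0, 0, 0], -1],
  [[0, 0, 0.8], [0, 0, 0], -1],
  [[0, 0, 0.8], [0, 0, 0], -1],
  [[0, 0, 0.8], [0, 0, 0], -1],
  [[0, 0, 0.6], [0, 0, 0], -1],
  [[0, 0, 0.36], [0, 0, 0], -1],
  [[0, 0, 0], [0, 0, 0], -1],
])

```text
clock: 3.65
eef_pos: [0.4474, -0.0067, 0.1141]
tcp_rot: [[-0.993, -0.118, -0.003], [-0.118, 0.993, 0.001], [0.002, 0.001, -1.0]]
contact_force: [-0.6, -0.2, -0.0]
finger_gap: 0.999
grip_force: 0.0
```

Call:
servo_tool([
  [[0, 0, 0], [0, 0, 0], 1],
  [[0, 0, 0], [0, 0, 0], 1],
  [[0, 0, 0], [0, 0, 0], 1],
  [[0, 0, 0], [0, 0, 0], 1],
  [[0, 0, 0], [0, 0, 0], 1],
  [[0, 0, 0], [0, 0, 0], 1],
  [[0, 0, 0], [0, 0, 0], 1],
  [[0, 0, 0], [0, 0, 0], 1],
], grip_force=50)

```text
clock: 4.45
eef_pos: [0.4488, -0.0071, 0.1161]
tcp_rot: [[-0.993, -0.118, 0.001], [-0.118, 0.993, -0.0], [-0.001, -0.001, -1.0]]
contact_force: [-2.4, 1.5, 6.2]
finger_gap: 0.34
grip_force: 49.3
```

Call:
servo_tool([
  [[0, 0, -0.25], [0, 0, 0], 1],
  [[0, 0, -0.25], [0, 0, 0], 1],
  [[0, 0, -0.25], [0, 0, 0], 1],
  [[0, 0, -0.25], [0, 0, 0], 1],
  [[0, 0, -0.1], [0, 0, 0], 1],
  [[0, 0, 0], [0, 0, 0], 1],
  [[0, 0, 0], [0, 0, 0], 1],
])

```text
clock: 5.15
eef_pos: [0.4481, -0.0069, 0.1424]
tcp_rot: [[-0.993, -0.118, -0.0], [-0.118, 0.993, 0.0], [0.0, 0.0, -1.0]]
contact_force: [4.6, 0.7, -10.2]
finger_gap: 0.338
grip_force: 50.0
```

Run:
```python
from h import *
a=camera("scene");x,y=proj("scene",[[.448,-.007,.14]])[0].astype(int);print(x,y)
cv2.imwrite("pics/l.png",cv2.resize(a[y-50:y+70,x-80:x+80],None,fx=4,fy=4,interpolation=cv2.INTER_CUBIC))
```

```text
307 151
```

View pics/l.png

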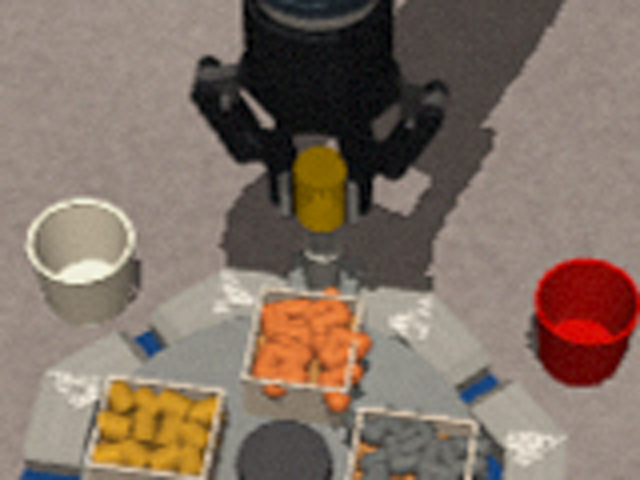

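The knob at (320,188) in the crop is gripped and raised about 26 mm clear of the sleeve, and the wrist carries 10 N, which fits the spring. Next is the turn: 30 rows of 3° each.

Call:
servo_tool([
  [[-0.0074, 0.2826, 0], [0, 0, 0.5], 1],
  [[-0.0074, 0.2826, 0], [0, 0, 0.5], 1],
  [[-0.0074, 0.2826, 0], [0, 0, 0.5], 1],
  [[-0.0074, 0.2826, 0], [0, 0, 0.5], 1],
  [[-0.0074, 0.2826, 0], [0, 0, 0.5], 1],
  [[-0.0074, 0.2826, 0], [0, 0, 0.5], 1],
  [[-0.0074, 0.2826, 0], [0, 0, 0.5], 1],
  [[-0.0074, 0.2826, 0], [0, 0, 0.5], 1],
  [[-0.0074, 0.2826, 0], [0, 0, 0.5], 1],
  [[-0.0074, 0.2826, 0], [0, 0, 0.5], 1],
])

```text
clock: 6.2
eef_pos: [0.4583, 0.0618, 0.1425]
tcp_rot: [[-0.918, 0.396, -0.0], [0.396, 0.918, -0.002], [-0.0, -0.002, -1.0]]
contact_force: [5.3, -4.1, -10.4]
finger_gap: 0.339
grip_force: 50.2
```

Call:
servo_tool([
  [[-0.0074, 0.2826, 0], [0, 0, 0.5], 1],
  [[-0.0074, 0.2826, 0], [0, 0, 0.5], 1],
  [[-0.0074, 0.2826, 0], [0, 0, 0.5], 1],
  [[-0.0074, 0.2826, 0], [0, 0, 0.5], 1],
  [[-0.0074, 0.2826, 0], [0, 0, 0.5], 1],
  [[-0.0074, 0.2826, 0], [0, 0, 0.5], 1],
  [[-0.0074, 0.2826, 0], [0, 0, 0.5], 1],
  [[-0.0074, 0.2826, 0], [0, 0, 0.5], 1],
  [[-0.0074, 0.2826, 0], [0, 0, 0.5], 1],
  [[-0.0074, 0.2826, 0], [0, 0, 0.5], 1],
])

```text
clock: 7.2
eef_pos: [0.5009, 0.1159, 0.1418]
tcp_rot: [[-0.598, 0.802, -0.003], [0.802, 0.598, -0.003], [-0.001, -0.004, -1.0]]
contact_force: [2.4, -5.4, -9.7]
finger_gap: 0.337
grip_force: 50.2
```

Call:
servo_tool([
  [[-0.0074, 0.2826, 0], [0, 0, 0.5], 1],
  [[-0.0074, 0.2826, 0], [0, 0, 0.5], 1],
  [[-0.0074, 0.2826, 0], [0, 0, 0.5], 1],
  [[-0.0074, 0.2826, 0], [0, 0, 0.5], 1],
  [[-0.0074, 0.2826, 0], [0, 0, 0.5], 1],
  [[-0.0074, 0.2826, 0], [0, 0, 0.5], 1],
  [[-0.0074, 0.2826, 0], [0, 0, 0.5], 1],
  [[-0.0074, 0.2826, 0], [0, 0, 0.5], 1],
  [[-0.0074, 0.2826, 0], [0, 0, 0.5], 1],
  [[-0.0074, 0.2826, 0], [0, 0, 0.5], 1],
])

```text
clock: 8.2
eef_pos: [0.5646, 0.1419, 0.1408]
tcp_rot: [[-0.116, 0.993, -0.007], [0.993, 0.116, -0.003], [-0.002, -0.007, -1.0]]
contact_force: [-0.5, -6.0, -10.0]
finger_gap: 0.34
grip_force: 50.3
```

Call:
servo_tool([
  [[0, 0, 0], [0, 0, 0], 1],
  [[0, 0, 0], [0, 0, 0], 1],
  [[0, 0, 0], [0, 0, 0], 1],
])

```text
clock: 8.5
eef_pos: [0.5654, 0.1422, 0.142]
tcp_rot: [[-0.119, 0.993, -0.003], [0.993, 0.119, -0.002], [-0.002, -0.003, -1.0]]
contact_force: [1.6, -5.7, -9.1]
finger_gap: 0.34
grip_force: 50.4
```

Within about 3 mm of the predicted notch at (0.568, 0.142). I'll nudge the rest and lower.

Call:
servo_tool([
  [[0, 0.08, 0], [0, 0, 0], 1],
  [[0, 0, 0.2], [0, 0, 0], 1],
  [[0, 0, 0.2], [0, 0, 0], 1],
  [[0, 0, 0.2], [0, 0, 0], 1],
  [[0, 0, 0.2], [0, 0, 0], 1],
  [[0, 0, 0.2], [0, 0, 0], 1],
  [[0, 0, 0], [0, 0, 0], 1],
  [[0, 0, 0], [0, 0, 0], 1],
])

```text
clock: 9.3
eef_pos: [0.5676, 0.1425, 0.1179]
tcp_rot: [[-0.119, 0.993, -0.002], [0.993, 0.119, -0.002], [-0.002, -0.002, -1.0]]
contact_force: [-0.1, -6.6, -6.1]
finger_gap: 0.338
grip_force: 50.7
```

The pin is in the notch with only spring load left on the wrist. Now I'll let go.

Call:
servo_tool([
  [[0, 0, 0.05], [0, 0, 0], 1],
  [[0, 0, 0], [0, 0, 0], -1],
  [[0, 0, 0], [0, 0, 0], -1],
  [[0, 0, 0], [0, 0, 0], -1],
  [[0, 0, 0], [0, 0, 0], -1],
  [[0, 0, 0], [0, 0, 0], -1],
  [[0, 0, 0], [0, 0, 0], -1],
  [[0, 0, 0], [0, 0, 0], -1],
])

```text
clock: 10.1
eef_pos: [0.5684, 0.1433, 0.1166]
tcp_rot: [[-0.118, 0.993, -0.0], [0.993, 0.118, 0.0], [0.0, -0.0, -1.0]]
contact_force: [-0.2, -0.3, 0.1]
finger_gap: 0.999
grip_force: 0.0
```

Call:
servo_tool([
  [[0, 0, -0.5], [0, 0, 0], -1],
  [[0, 0, -0.8], [0, 0, 0], -1],
  [[0, 0, -0.8], [0, 0, 0], -1],
  [[0, 0, -0.8], [0, 0, 0], -1],
  [[0, 0, -0.8], [0, 0, 0], -1],
  [[0, 0, -0.8], [0, 0, 0], -1],
  [[0, 0, -0.8], [0, 0, 0], -1],
  [[0, 0, 0], [0, 0, 0], -1],
  [[0, 0, 0], [0, 0, 0], -1],
])

```text
clock: 11.0
eef_pos: [0.5684, 0.1433, 0.2494]
tcp_rot: [[-0.118, 0.993, 0.001], [0.993, 0.118, 0.0], [-0.0, 0.001, -1.0]]
contact_force: [-0.4, 0.4, -0.2]
finger_gap: 0.997
grip_force: 0.0
```

Run:
```python
from h import *
a=camera("scene");cv2.imwrite("pics/f.png",cv2.resize(a[120:310,190:440],None,fx=3,fy=3,interpolation=cv2.INTER_CUBIC))
# knob vertical extent: expected for pin home / 0.019
for dz in(0,.019): print((proj("scene",[[.568,.1425,.146+dz],[.568,.1425,.104+dz]])-[190,120])*3)
print(status.get_state()["eef_pos"])
```

```text
[[518.01838961 265.24477192]
 [513.24386305 297.22303238]]
[[520.28724477 250.05653187]
 [515.36408212 283.01972017]]
[0.56790493 0.14323411 0.24831023]
```

View pics/f.png

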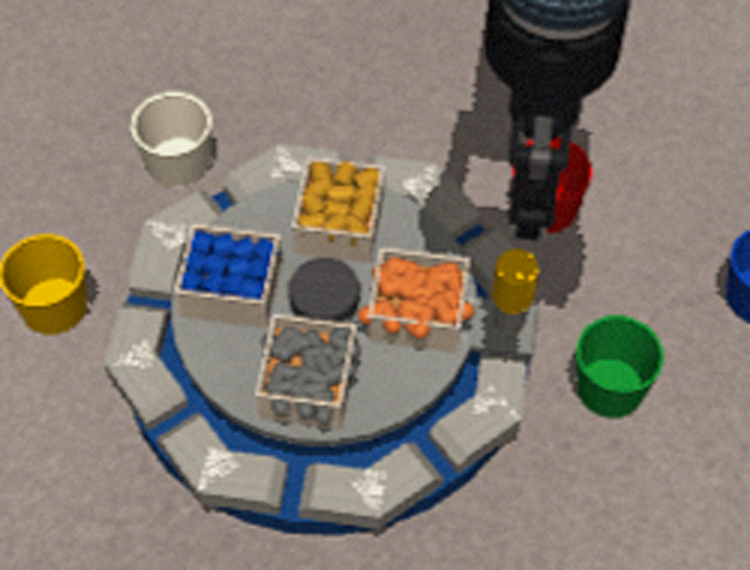

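The knob's centre line runs from about row 263 to 300 at column 516, which matches pin home (265 to 297) and not 19 mm up (250 to 283). The copper bin at (420,300) faces the untouched green tub at (618,365), so I'm handing in.

```bash
python3 -c "
from rig import ticket;print(ticket.close_job())"
```

```text
the job is handed in; nothing more can be done
None
```

The copper elbow bin now faces the green tub, the pin is home in that notch, the knob is released and the tub was not touched; the job is handed in at about 11 s of the 32 s allowed.

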